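# Open the carton and set out the headed knob

## Robot

A 7-joint arm with a two-finger parallel gripper is mounted at the origin on the work surface. World frame = base frame: x ahead of the robot, y to its left, z up, the work surface at z = 0. Lengths are in mm, angles in rad, forces in N, time in s.
With the tool pointing down it reaches from about 425 to 825 mm from the base axis. Payload 3.6 kg.
Tool frame: the origin (TCP) lies at the very end of the fingers, on their centre line; the grasp point (between the pads) lies 19 mm behind it (robot.pinch_z is the z of the grasp point in the tool frame, in mm); z points along the fingers, y is the line along which they close (so a half turn about z gives the same grasp; the last joint's range is limited). The gripper opens to 85 mm and grips with 20 to 120 N. Pads are 22 mm wide; open, the fingers measure 114 mm over their backs; the gripper's body (76 mm by 85 mm) begins 54 mm behind the grasp point. The pads swing forward as they close: fully open they stand 13 mm farther back than shut.
Start: joints at [1.276, 0.615, -0.013, 1.423, 0.008, 1.103, -0.04], TCP at [172.636, -626.625, 231.297] pointing down, gripper open.
Joint ranges: [-3.12, 3.12], [-0.3, 2.06], [-1.34, 1.32], [0.26, 2.42], [-1.36, 4.5], [0.01, 1.98], [-2.84, 2.84]. Speed limits (rad/s): [2.79, 2.79, 3.14, 3.14, 3.14, 3.14, 3.14].

## Interface

Orientations are given as a unit quaternion [w, x, y, z].
In Python, from workcell import robot gives the robot as it stands. The module is installed in compiled form; this text tells all that it offers.
- The arm moves only by the tool move_arm, never from a script. Its argument "motion" is a list of rows, each a list of 7 numbers: the turn, a rotation vector about the world's x, y, z in degrees, then the shift along the world's x, y, z in mm, then the opening, from -1 (shut) to 1 (fully open). In form: [[rx, ry, rz, dx, dy, dz, jaw], ...]. A call has 1 to 12 rows; each row shifts and turns the commanded pose from where the row before left it; what a row does not reach is not made up. A row lasts 1/8 s, in which the tool goes at most 62.5 mm and 10.7 degrees, less where a joint would pass 70% of its speed; a pose out of reach is approached as far as the arm can. A call is refused whole if a number of a shift passes 62.5 or a number of a turn 10.7, either way. A call with a gripper value outside its range is refused whole. The fingers move at their own pace and stop on an object; "force" is the grip in N (left out, the last holds). Time passes only in rows, so rows that do not move let the fingers close. It gives the time, the measured TCP pose, the force, the opening and the grip force at its end, in the units of the state.
- robot.sense(): the state, without advancing time (a new reading comes with each control period).
- robot.grab_frame(name): name is "scene" or "top"; returns a dict with "frame" (420x560x3 uint8, blue, green, red), "camera_matrix" (3x3 intrinsics, pixels), "k1" (the pictures are not rectified: a ray, as slopes to the right and down, at radius r is drawn at 1 + k1 r^2 times it, then the intrinsics apply), "position" and "attitude" of the camera in the world. Camera axes: x right, y up, looking along -z (the intrinsics and any distortion apply to the point x, -y, -z); pixel columns grow to the right and rows downward; lengths in mm; the calibration is good to about 2 mm. A picture is of the moment at which its call begins. There is no depth.
- robot.hand_in(): hands the job in; it is judged then, once.
The state is a dict: "time_s": time; "joint_pos": joint angles; "qd": joint speeds; "joint_efforts": joint torques, N m; "tcp_pos": TCP position; "orientation": TCP orientation; "force": force on the tool from outside, world axes, zero at the start; "torque": the same for the moment, N m; "opening": finger opening in mm; "gripper_force": force on a finger pad.
Only numpy, scipy, OpenCV 4.12 (cv2) and the standard library are available. Lean on these libraries where they do the work, as an engineer would, in place of code of your own. Each camera call takes 0.05 s, during which the arm holds its last target. There are 200 camera calls.

## Task

The small carton leaning on its steel stand has its two side flaps almost closed: swing both of them back, well past upright, so the pocket tray lies open. Then pluck out the one part with the wide round head and stand it upright on its stem in the white dish. Leave the two plain pins in their pockets, the flaps open, and the other things on the bench where they are.

Things in the scene. Friction and masses are not known exactly. Their poses are not given: they have to be found in the camera images.
- carton: cardboard carton fixed on a stand that leans it 25 degrees towards the robot. Origin: centre of its underside; z: out of the opening; x: up the slope, away from the robot; y: left, level. Outside 160 (x) by 188 (y) by 90 (z) mm, walls 4 mm, rim at z = 90. A fixed back flap stands on the back wall (x 76 to 80, up to z = 160); the front flap is folded down outside
- tray (a point): mouth of the middle pocket of the grey tray in the carton, axes as the carton's; in the carton's frame at x = 26, y = 0, z = 56 (the tray's flat top, 34 mm below the rim). Three round pockets, 17.5 mm wide and 22 mm deep, lie in a row at y = -52, 0, 52. Between the front wall and x = 13 nothing stands above the tray's top
- left_flap (a joint): angle of the left (+y) flap: cardboard 4 mm thick, 150 mm along x, 70 mm wide, hinged on the line y = 92, z = 90 of the carton's frame. 0: shut, flat over the opening; grows as its free edge rises and swings out to the left; 1.57: square to the opening; stop at 2.7. It stays where it is left. Shut, the flaps leave a gap 44 mm wide between them
- right_flap (a joint): the same for the right (-y) side flap, hinged on the line y = -92, z = 90 of the carton's frame; swings out to the right
- left_flap_edge (a point): middle of the left flap's free edge, 70 mm from its hinge
- right_flap_edge (a point): middle of the right flap's free edge, 70 mm from its hinge
- knob: the part to take: aluminium, 46 mm long; stem 16 mm in diameter for the first 32 mm, then a flat round head 24 mm in diameter and 14 mm thick. Origin: centre of the stem's foot; z: along the stem to the head. It stands in one of the three pockets, its foot 34 mm above the carton's underside, its top 24 mm above the tray and 10 mm below the rim
- pin_a: plain aluminium pin, 16 mm in diameter, 46 mm long, standing in another pocket. Origin: centre of its foot; z along it
- pin_b: a second plain pin like pin_a, in the third pocket
- dish: shallow white ceramic dish, loose on the bench, 124 mm wide at the rim, 16 mm high; its flat inner floor is 92 mm wide and 5 mm above the bench. Origin: centre of its underside
- spray: white spray bottle, 80 mm wide, 234 mm tall, standing; bystander. Origin: centre of its foot
- bowl: white bowl holding steel washers, 110 mm wide, 38 mm high; bystander. Origin: centre of its foot
- oil: small blue oil bottle, 44 mm wide, 100 mm tall, standing; bystander. Origin: centre of its foot
Not all that is in view belongs to the job. Of the things that look like the dish, the middle-sized one is meant.

How it is judged:
By the outcome, as a careful person would: the job done as asked, in the order asked, and still so for the second after the job is handed in, with the robot touching nothing.
It also fails if it takes over 72 s, if anything falls off the work surface, if the arm or the gripper's body presses on something with over 40 N, if the wrist force passes 120 N, or if a joint passes its speed limit or range.

## Working session

There is one attempt and no reset: what is moved stays moved. The work goes in short steps, Python scripts to look and compute and a tool call to move; the robot and the scene stay as the last step left them, time stands still between calls to the robot, and variables do not carry over. Pictures are saved under pics/ and viewed, at most 10 in all, crops included, and the job is handed in when it is done.

Besides the shell and the picture viewer there is one more tool, called after ">>>" as name(argument=value, ...) on one line, values as JSON. move_arm: Moves the arm, as the interface text tells. Its arguments: {"type":"object","properties":{"motion":{"type":"array"},"force":{"type":"number"}},"required":["motion"]}

```bash
mkdir -p pics
cat > h.py <<'E'
import numpy as np, cv2
from scipy.spatial.transform import Rotation as R
from workcell import robot
def grab(n):
    f=robot.grab_frame(n); 
    return f
def rot(f):
    a=np.array(f["attitude"],float)
    return a if a.shape==(3,3) else R.from_quat(a[[1,2,3,0]]).as_matrix()
def ray(f,uv):
    K=np.array(f["camera_matrix"]); k=f["k1"]
    p=cv2.undistortPoints(np.array(uv,float).reshape(-1,1,2),K,np.array([k,0,0,0.])).reshape(-1,2)
    d=np.c_[p[:,0],-p[:,1],-np.ones(len(p))]@rot(f).T
    return np.array(f["position"],float),d
def onz(f,uv,z):
    o,d=ray(f,uv); return o+d*((z-o[2])/d[:,2])[:,None]
def proj(f,P):
    q=(np.atleast_2d(P)-np.array(f["position"]))@rot(f); s=np.c_[q[:,0],-q[:,1]]/-q[:,2:3]
    s=s*(1+f["k1"]*(s**2).sum(1))[:,None]; K=np.array(f["camera_matrix"])
    return s@K[:2,:2].T+K[:2,2]
def tri(f1,u1,f2,u2):
    o1,d1=ray(f1,u1);o2,d2=ray(f2,u2);out=[]
    for a,b in zip(d1,d2):
        s=np.linalg.lstsq(np.c_[a,-b],o2-o1,rcond=None)[0]
        p,q=o1+a*s[0],o2+b*s[1]; out.append(np.r_[(p+q)/2,np.linalg.norm(p-q)])
    return np.array(out)
E
python3 - <<'E'
from h import *
for n in("scene","top"):
    f=grab(n); cv2.imwrite(f"pics/{n}0.png",f["frame"]); print(n,f["position"],f["attitude"],f["camera_matrix"],f["k1"])
s=robot.sense(); print(s)
E
```

```text
scene [1203.38195123  663.15386655 1004.05933573] [0.35297518 0.1572007  0.35144886 0.85274859] [[484.02805157   0.         280.43667192]
 [  0.         484.02805157 205.70108289]
 [  0.           0.           1.        ]] -0.04464820253438049
top [389.5294377   19.73143203 968.73520167] [ 0.71282824  0.05414001 -0.04547336 -0.69776567] [[391.75122866   0.         279.92407993]
 [  0.         391.75122866 214.96479844]
 [  0.           0.           1.        ]] 0.028328461374220234
{'time_s': 0.1, 'joint_pos': array([ 1.27551312,  0.61579914, -0.01263933,  1.42475872,  0.00811652,
        1.10339569, -0.04041562]), 'qd': array([-0.00126027, -0.00281442, -0.00057863, -0.00335733,  0.00143452,
        0.00025006, -0.00076154]), 'joint_efforts': array([ 1.56932496e-03, -4.70386612e+01,  2.60267062e-01, -1.71571809e+01,
        1.01365621e-02,  5.88823677e-03,  2.08657795e-06]), 'tcp_pos': array([ 172.44759166, -625.98772715,  230.2624404 ]), 'orientation': array([-1.14272422e-03,  9.90977272e-01,  1.34025041e-01, -1.69869028e-04]), 'force': array([-0.48258709, -0.28563883, -0.01637688]), 'torque': array([-0.02318159,  0.03815915, -0.022634  ]), 'gripper_force': 0.0, 'opening': 85.37075527092945}
```

View pics/scene0.png

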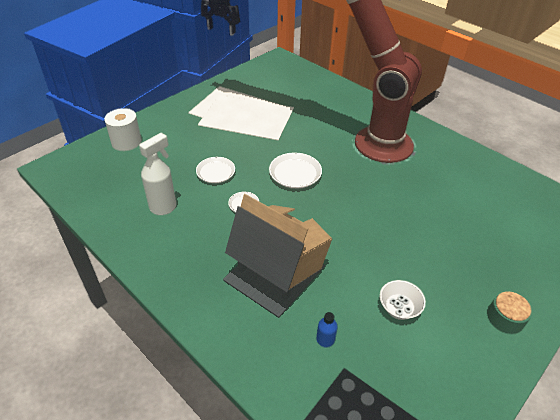

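View pics/top0.png

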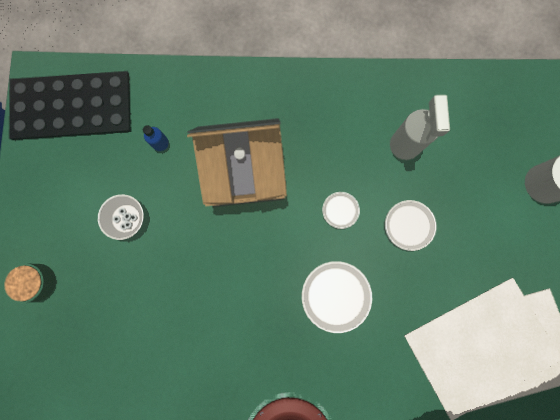

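Top view: the carton is at (240,163) with a part visible in its gap at (239,155). The small dish is at (341,210), the middle-sized one at (410,225) and the large one at (337,297). The scene view shows the carton from behind at (275,245), with the middle dish at (215,170). Next is a close crop of the carton from both cameras.

Run:
```python
from h import *
a=grab("top")["frame"][110:220,180:300]; b=grab("scene")["frame"][185:325,215:340]
a=cv2.resize(a,None,fx=4,fy=4,interpolation=3)
b=cv2.resize(b,None,fx=3.2,fy=3.2,interpolation=3)
o=np.zeros((450,800,3),np.uint8); a=a[:,:]; b=b[:,:320]
a=cv2.resize(grab("top")["frame"][115:215,185:295],None,fx=4,fy=4,interpolation=3); 
b=cv2.resize(grab("scene")["frame"][190:320,220:335],None,fx=3.1,fy=3.1,interpolation=3)
o[:400,:440]=a;o[:b.shape[0],442:442+b.shape[1]]=b[:,:358]
cv2.imwrite("pics/c1.png",o)
for n in("top",):
    f=grab(n); g=f["frame"]; m=((g.min(2)>150)*255).astype(np.uint8)
    for c in cv2.findContours(m,0,2)[0]:
        if cv2.contourArea(c)>300:
            (x,y),r=cv2.minEnclosingCircle(c); P=onz(f,[[x,y],[x+r,y]],16); print(x,y,r,P[0],2*np.linalg.norm(P[0]-P[1]))
```

```text
486.0207214355469 339.95562744140625 81.1722183227539 [ 242.366367  -450.3880239   16.       ] 364.26580481859077
336.4166564941406 296.72222900390625 36.05908966064453 [ 331.07017122 -105.7212538    16.        ] 170.66630710884436
410.130126953125 225.13014221191406 25.98863410949707 [ 506.1900017  -284.12365137   16.        ] 124.82158865681147
120.0 216.5 23.436182022094727 [512.74093526 425.33888436  16.        ] 114.64652838374623
340.6596374511719 209.7957763671875 18.816165924072266 [ 540.51495343 -115.88029342   16.        ] 92.01358738373469
442.0 112.5 18.500099182128906 [ 793.99940621 -369.99262072   16.        ] 91.78917760696454
```

View pics/c1.png

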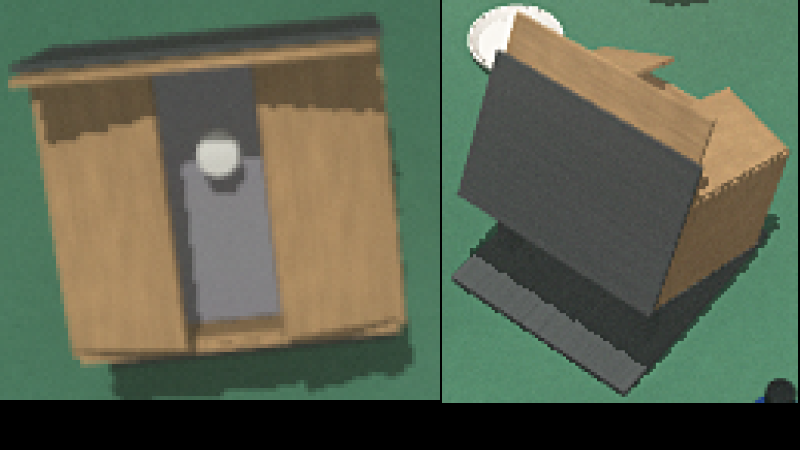

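The close crop shows a round head about 11 px wide at full-image (239,154), in the middle pocket. That matches 24 mm rather than 16 mm. The flaps hide the other two pockets, so I'll confirm once they are open. The back flap's top corners show in both views, so I'll triangulate them.

Run:
```python
from h import *
from scipy.optimize import least_squares
T=grab("top");S=grab("scene")
# names: back flap top +y, -y ; front-left rim corner
tp=[[188.0,134.0],[279.4,125.3],[203.8,204.5]]
sp=[[308.1,229.4],[244.5,193.9],[331.6,239.0]]
X=tri(T,tp,S,sp); print(X.round(1)); print("width",np.linalg.norm(X[0,:3]-X[1,:3]))
C=np.array([[80,94,160],[80,-94,160],[-80,94,90]],float)
def pose(p): return R.from_euler("ZY",[p[3],-np.radians(25)]).as_matrix(),p[:3]
C2=np.array([[-80,-94,90.]]); t2=[[285.8,197.5]]
def res(p):
    A,t=pose(p); W=C@A.T+t
    return np.r_[(proj(T,W)-tp).ravel(),(proj(S,W)-sp).ravel(),(proj(T,C2@A.T+t)-t2).ravel()]
r=least_squares(res,[620,100,40,0.1],loss="soft_l1"); print(r.x.round(3),np.degrees(r.x[3])); print(r.fun.reshape(-1,2).round(1))
A,t=pose(r.x); np.savez("carton.npz",A=A,t=t)
print("tray",A@[26,0,56]+t,"knobhead",A@[26,0,80]+t, proj(T,A@[26,0,80]+t),"(seen 239.5,154)")
print(A.round(3))
for y in(94,-94):
  for x in(-80,80): print(x,y,A@[x,y,0]+t, A@[x,y,90]+t)
```

```text
[[648.  216.6 231.4   8. ]
 [669.6  37.5 230.9   6.8]
 [532.4 205.2  98.1   3. ]]
width 180.39107539429946
[6.53931e+02 1.26301e+02 5.16130e+01 1.23000e-01] 7.027995788688364
[[-3.4  1.7]
 [ 0.7  0.9]
 [-1.   0.1]
 [-0.4  0.8]
 [-2.8 -0.9]
 [-0.4 -0.1]
 [-0.  -1.3]]
tray [653.82896816 126.2883737  113.35444553] knobhead [643.76233824 125.04735376 135.10583242] [[238.67202197 152.8729605 ]] (seen 239.5,154)
[[ 0.899 -0.122 -0.419]
 [ 0.111  0.992 -0.052]
 [ 0.423  0.     0.906]]
-80 94 [570.46965418 210.72340658  17.80367371] [532.71979198 206.06958183  99.37137455]
80 94 [714.38937104 228.46591214  85.42259559] [676.63950884 223.81208739 166.99029643]
-80 -94 [593.4722636   24.1359473   17.80367371] [555.7224014   19.48212255  99.37137455]
80 -94 [737.39198046  41.87845286  85.42259559] [699.64211826  37.22462812 166.99029643]
```

Run:
```python
from h import *
from scipy.optimize import least_squares
T=grab("top");S=grab("scene")
tp=np.array([[188.0,134.0],[279.4,125.3],[203.8,204.5],[285.8,197.5]])
sp=np.array([[308.1,229.4],[244.5,193.9],[331.6,239.0]])
head=[239.5,154]
def pose(p): return R.from_euler("ZY",[p[3],-np.radians(25)]).as_matrix(),p[:3]
for w0 in (None,94,90):
    def res(p):
        A,t=pose(p); w=p[4] if w0 is None else w0
        C=np.array([[80,w,160],[80,-w,160],[-80,94,90],[-80,-94,90]],float); W=C@A.T+t
        return np.r_[(proj(T,W)-tp).ravel(),(proj(S,W[:3])-sp).ravel(),(proj(T,A@[26,0,80]+t)-head).ravel()]
    r=least_squares(res,[650,126,50,0.1,92],loss="soft_l1"); print(r.cost,r.x.round(3)); print(r.fun.reshape(-1,2).round(1).tolist())
    A,t=pose(r.x); print(A@[26,0,80]+t)
    if w0 is None: np.savez("carton.npz",A=A,t=t)
A,t=pose(r.x)
# flap free edges at small angles
for a in(0,.2,.4):
    y=92-70*np.cos(a);z=90+70*np.sin(a)
    print(a,[proj(T,A@[x,s*y,z]+t).round(1).tolist() for s in(1,-1) for x in(-75,75)])
```

```text
5.709573844540313 [6.53184e+02 1.24945e+02 5.05640e+01 1.15000e-01 9.00830e+01]
[[-0.6, 1.7], [-0.6, 2.0], [-0.8, 0.3], [0.2, -0.5], [-2.4, -0.0], [-1.4, -0.5], [-0.5, 0.1], [-0.2, -0.6]]
[643.00641431 123.77220191 134.05646016]
8.35628359432679 [6.53257e+02 1.25677e+02 5.06870e+01 1.20000e-01 9.20000e+01]
[[-3.0, 2.1], [1.0, 1.5], [-0.8, 0.4], [0.2, -0.8], [-0.5, 0.8], [-2.6, -0.9], [-0.4, -0.0], [-0.5, -0.7]]
[643.08609754 124.44641363 134.17993609]
5.711026201403239 [6.53188e+02 1.24944e+02 5.05730e+01 1.15000e-01 9.20000e+01]
[[-0.6, 1.7], [-0.6, 2.0], [-0.8, 0.3], [0.2, -0.5], [-2.4, -0.0], [-1.4, -0.5], [-0.5, 0.1], [-0.2, -0.6]]
[643.0101502  123.7716744  134.06534288]
0 [[[234.6, 199.7]], [[226.0, 132.0]], [[254.0, 197.9]], [[246.5, 130.2]]]
0.2 [[[233.5, 201.3]], [[224.6, 132.7]], [[254.5, 199.3]], [[246.8, 130.6]]]
0.4 [[[231.1, 203.0]], [[222.0, 133.4]], [[256.1, 200.7]], [[248.4, 131.0]]]
```

```bash
cat >> h.py <<'E'
_c=np.load("carton.npz") if __import__("os").path.exists("carton.npz") else None
def need(pc,tilt=0,world=False,pitch=25,frm=None):
    """delta to TCP at carton point pc, tool along -z_c, tip tilted towards +y by tilt deg"""
    A,t=_c["A"],_c["t"]
    s=robot.sense(); q=s["orientation"]; Rc=R.from_quat(q[[1,2,3,0]])
    B=A@R.from_euler("y",25-pitch,degrees=True).as_matrix()
    Rt=R.from_matrix(B)*R.from_euler("x",tilt,degrees=True)*R.from_euler("x",180,degrees=True)
    P=np.array(pc,float) if world else A@np.array(pc,float)+t
    p0=s["tcp_pos"] if frm is None else A@np.array(frm,float)+t
    d=P-p0; r=(Rt*Rc.inv()).as_rotvec(degrees=True)
    print(pc,tilt,"d",d.round(1),"|d|",round(np.linalg.norm(d),1),"turn",r.round(1),"F",s["force"].round(1),"t",s["time_s"])
def here():
    A,t=_c["A"],_c["t"]; s=robot.sense(); print("carton-frame tcp",((s["tcp_pos"]-t)@A).round(1),"tcp",s["tcp_pos"].round(1),"open",s["opening"].round(1),"F",s["force"].round(1),"q",s["joint_pos"].round(2),"t",s["time_s"])
E
python3 - <<'E'
from h import *
need([-25,0,200]); need([-25,0,78]);
E
```

```text
[-25, 0, 200] 0 d [374.1 739.3 -10. ] |d| 828.6 turn [  4.8 -24.6  -8.7] F [ 0.7 -0.1  0.6] t 0.55
[-25, 0, 78] 0 d [ 425.3  745.2 -120.6] |d| 866.4 turn [  4.8 -24.6  -8.7] F [ 0.7 -0.1  0.6] t 0.55
```

>>> move_arm(motion=[[0,0,0,0,0,60,-1],[0,0,0,0,0,60,-1],[0,0,0,40,40,0,-1],[0,0,0,40,40,0,-1],[0,0,0,40,40,0,-1],[0,0,0,40,40,0,-1],[0,0,0,40,40,0,-1],[0,0,0,40,40,0,-1],[0,0,0,40,40,0,-1],[0,0,0,0,0,0,-1]])

```text
time_s: 1.8
tcp_pos: [457.2, -340.7, 351.4]
orientation: [-0.002, 0.99, 0.14, 0.002]
force: [-0.5, 0.4, -0.5]
opening: 0.3
gripper_force: 0.0
```

Run:
```python
from h import *
here(); need([-25,0,200])
```

```text
Traceback (most recent call last):
  File "h.py", line 39, in here
    A,t=_c["A"],_c["t"]; s=robot.sense(); print("carton-frame tcp",((s["tcp_pos"]-t)@A).round(1),"tcp",s["tcp_pos"].round(1),"open",s["opening"].round(1),"F",s["force"].round(1),"q",s["joint_pos"].round(2),"t",s["time_s"])
                                                                                                                                    ^^^^^^^^^^^^^^^^^^
AttributeError: 'float' object has no attribute 'round'
```

>>> move_arm(motion=[[0.6,-3.1,-1.1,11,57,0,-1],[0.6,-3.1,-1.1,11,57,0,-1],[0.6,-3.1,-1.1,11,57,0,-1],[0.6,-3.1,-1.1,11,57,0,-1],[0.6,-3.1,-1.1,11,57,0,-1],[0.6,-3.1,-1.1,11,57,0,-1],[0.6,-3.1,-1.1,11,57,0,-1],[0.6,-3.1,-1.1,11,57,0,-1],[0,0,0,0,0,-60,-1],[0,0,0,0,0,-60,-1],[0,0,0,0,0,0,-1]])

```text
time_s: 3.18
tcp_pos: [537.5, 107.4, 226.9]
orientation: [-0.011, 0.975, 0.055, 0.213]
force: [0.8, -0.7, 0.0]
opening: -0.3
gripper_force: 0.0
```

```bash
sed -i 's/s\["opening"\].round(1)/round(s["opening"],1)/' h.py
python3 - <<'E'
from h import *
here(); need([-25,0,200]);need([-25,0,120]);need([-25,0,78],frm=[-25,0,120]);need([-25,18,78],30,frm=[-25,0,78])
E
```

```text
carton-frame tcp [-31.4  -4.2 209.2] tcp [537.5 107.4 226.9] open -0.3 F [ 0.8 -0.7  0. ] q [-0.14  0.32 -0.17  2.08  0.4   0.35 -2.1 ] t 3.175
[-25, 0, 200] 0 d [ 9.2  5.3 -5.7] |d| 12.0 turn [ 0.2 -0.4  0.2] F [ 0.8 -0.7  0. ] t 3.175
[-25, 0, 120] 0 d [ 42.8   9.1 -78.2] |d| 89.6 turn [ 0.2 -0.4  0.2] F [ 0.8 -0.7  0. ] t 3.175
[-25, 0, 78] 0 d [ 17.6   2.  -38.1] |d| 42.0 turn [ 0.2 -0.4  0.2] F [ 0.8 -0.7  0. ] t 3.175
[-25, 18, 78] 30 d [-2.1 17.9  0. ] |d| 18.0 turn [27.3  2.7 12.7] F [ 0.8 -0.7  0. ] t 3.175
```

>>> move_arm(motion=[[0.2,-0.4,0.2,9,5,-6,-1],[0,0,0,17,2,-36,-1],[0,0,0,17,2,-36,-1],[0,0,0,0,0,0,-1],[0,0,0,9,1,-19,-1],[0,0,0,9,1,-19,-1],[0,0,0,0,0,0,-1]])

```text
time_s: 4.05
tcp_pos: [603.2, 120.6, 117.2]
orientation: [-0.015, 0.973, 0.056, 0.223]
force: [-0.5, -0.7, 0.4]
opening: -0.3
gripper_force: 0.0
```

Run:
```python
from h import *
here(); need([-25,18,78],30)
f=grab("top")["frame"][95:235,160:320]; g=grab("scene")["frame"][170:310,200:350]
cv2.imwrite("pics/c2.png",np.hstack([cv2.resize(f,None,fx=2.6,fy=2.6,interpolation=3),cv2.resize(g,None,fx=2.5,fy=2.6,interpolation=3)]))
```

```text
carton-frame tcp [-17.3   1.4  81.6] tcp [603.2 120.6 117.2] open -0.3 F [-0.5 -0.7  0.4] q [-0.29  0.58  0.04  2.06  0.53  0.07 -2.23] t 4.05
[-25, 18, 78] 30 d [-7.4 15.9 -6.5] |d| 18.7 turn [26.6  3.9 12.8] F [-0.5 -0.7  0.4] t 4.05
```

View pics/c2.png

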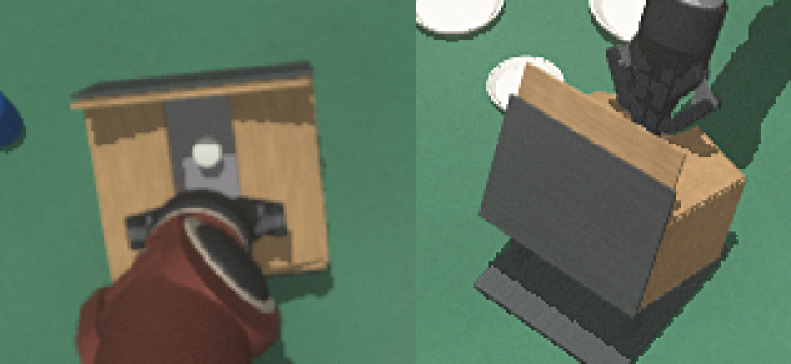

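The fingers are in the gap at x_c = -17 and touch nothing: the left panel shows them between the flaps, clear of the knob. Next I tilt the tip under the left flap.

>>> move_arm(motion=[[3.3,0.5,1.6,-1,2,-0.5,-1],[3.3,0.5,1.6,-1,2,-0.5,-1],[3.3,0.5,1.6,-1,2,-0.5,-1],[3.3,0.5,1.6,-1,2,-0.5,-1],[3.3,0.5,1.6,0,2,-0.5,-1],[3.3,0.5,1.6,0,2,-0.5,-1],[3.3,0.5,1.6,0,2,-0.5,-1],[3.3,0.5,1.6,0,2,-0.5,-1],[0,0,0,0,0,0,-1]])

```text
time_s: 5.28
tcp_pos: [598.8, 133.5, 111.4]
orientation: [-0.261, 0.94, 0.109, 0.193]
force: [0.3, -0.0, 0.0]
opening: 0.1
gripper_force: 0.0
```

Run:
```python
from h import *
here(); need([-25,18,78],30)
```

```text
carton-frame tcp [-22.3  14.7  77.5] tcp [598.8 133.5 111.4] open 0.1 F [ 0.3 -0.   0. ] q [ 0.59  0.87 -0.94  2.    0.6   0.18 -1.91] t 5.275
[-25, 18, 78] 30 d [-3.   2.9 -0.7] |d| 4.2 turn [ 0.4 -0.2  0.2] F [ 0.3 -0.   0. ] t 5.275
```

>>> move_arm(motion=[[0,0,0,-3.1,4.7,5.5,-1],[0,0,0,-3.1,4.7,5.5,-1],[0,0,0,-3.1,4.7,5.5,-1],[0,0,0,-3.1,4.7,5.5,-1],[0,0,0,-3.1,4.7,5.5,-1],[0,0,0,-3.1,4.7,5.5,-1],[0,0,0,-3.1,4.7,5.5,-1],[0,0,0,-3.1,4.7,5.5,-1]])

```text
time_s: 6.28
tcp_pos: [572.6, 174.3, 155.6]
orientation: [-0.262, 0.939, 0.111, 0.192]
force: [0.9, -1.0, -0.5]
opening: -0.1
gripper_force: 0.1
```

Run:
```python
from h import *
here(); need([-22,78,132],10);need([-22,98.5,126],0,frm=[-22,78,132]);need([-22,110,117],0,frm=[-22,98.5,126])
```

```text
carton-frame tcp [-23.1  58.3 126.7] tcp [572.6 174.3 155.6] open -0.1 F [ 0.9 -1.  -0.5] q [ 0.54  0.76 -0.97  2.04  0.54  0.18 -1.98] t 6.275
[-22, 78, 132] 10 d [-3.5 19.4  5.3] |d| 20.5 turn [-17.7  -2.3  -8.5] F [ 0.9 -1.  -0.5] t 6.275
[-22, 98.5, 126] 0 d [ 0.2 20.7 -5.4] |d| 21.4 turn [-26.7  -3.4 -12.7] F [ 0.9 -1.  -0.5] t 6.275
[-22, 110, 117] 0 d [ 2.5 11.9 -8.2] |d| 14.6 turn [-26.7  -3.4 -12.7] F [ 0.9 -1.  -0.5] t 6.275
```

>>> move_arm(motion=[[-3.6,-0.5,-1.7,-1,4,1,-1],[-3.6,-0.5,-1.7,-1,4,1,-1],[-3.6,-0.5,-1.7,-1,4,1,-1],[-3.6,-0.5,-1.7,-1,4,1,-1],[-3.6,-0.5,-1.7,0,4,1,-1],[-3,-0.4,-1.4,0,7,-1.8,-1],[-3,-0.4,-1.4,0,7,-1.8,-1],[-3,-0.4,-1.4,0,7,-1.8,-1],[0,0,0,0.8,4,-2.7,-1],[0,0,0,0.8,4,-2.7,-1],[0,0,0,0.8,4,-2.7,-1],[0,0,0,0.8,4,-2.7,-1]])

```text
time_s: 7.78
tcp_pos: [572.4, 229.8, 143.8]
orientation: [-0.009, 0.974, 0.056, 0.218]
force: [-0.3, -0.5, 1.0]
opening: -0.0
gripper_force: 0.1
```

Run:
```python
from h import *
here(); need([-22,100,150],0);need([-22,0,150],0)
f=grab("top")["frame"][95:235,160:320]; g=grab("scene")["frame"][170:310,210:360]
cv2.imwrite("pics/c3.png",np.hstack([cv2.resize(f,None,fx=2.6,fy=2.6,interpolation=3),cv2.resize(g,None,fx=2.5,fy=2.6,interpolation=3)]))
```

```text
carton-frame tcp [-22.5 113.4 113.3] tcp [572.4 229.8 143.8] open -0.0 F [-0.3 -0.5  1. ] q [-0.54  0.54  0.07  2.    0.61  0.23 -2.52] t 7.775
[-22, 100, 150] 0 d [-13.5 -15.   33.4] |d| 39.0 turn [0.3 0.2 0. ] F [-0.3 -0.5  1. ] t 7.775
[-22, 0, 150] 0 d [  -2.  -114.4   33.4] |d| 119.2 turn [0.3 0.2 0. ] F [-0.3 -0.5  1. ] t 7.775
```

View pics/c3.png

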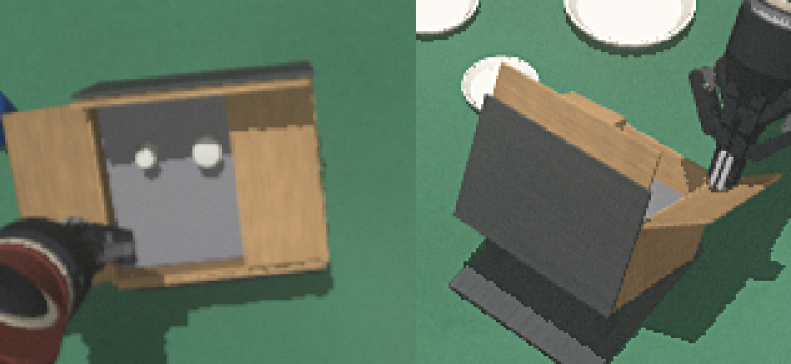

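The left flap is now open, well past upright, at left-panel (55,160). The left pocket's top at (147,158) is clearly smaller than the middle one at (207,152), so the middle part is the knob. On to the right flap.

>>> move_arm(motion=[[0,0,0,-13,-15,33,-1],[0,0,0,6,-50,0,-1],[0,0,0,6,-50,0,-1],[0,0,0,0,0,0,-1],[0,0,0,15,2,-32,-1],[0,0,0,15,2,-32,-1],[0,0,0,0,0,0,-1]])

```text
time_s: 8.75
tcp_pos: [600.1, 121.2, 110.7]
orientation: [-0.009, 0.975, 0.059, 0.216]
force: [0.2, 0.0, -0.1]
opening: -0.3
gripper_force: 0.0
```

Run:
```python
from h import *
here(); need([-22,-16,78],-30)
```

```text
carton-frame tcp [-22.8   2.3  77. ] tcp [600.1 121.2 110.7] open -0.3 F [ 0.2  0.  -0.1] q [-0.29  0.59  0.03  2.06  0.63  0.09 -2.34] t 8.75
[-22, -16, 78] -30 d [  2.4 -18.2   1.2] |d| 18.4 turn [-26.6  -3.2 -12.9] F [ 0.2  0.  -0.1] t 8.75
```

>>> move_arm(motion=[[-3.3,-0.4,-1.6,0.3,-2.3,0.2,-1],[-3.3,-0.4,-1.6,0.3,-2.3,0.2,-1],[-3.3,-0.4,-1.6,0.3,-2.3,0.2,-1],[-3.3,-0.4,-1.6,0.3,-2.3,0.2,-1],[-3.3,-0.4,-1.6,0.3,-2.3,0.2,-1],[-3.3,-0.4,-1.6,0.3,-2.3,0.2,-1],[-3.3,-0.4,-1.6,0.3,-2.3,0.2,-1],[-3.3,-0.4,-1.6,0.3,-2.3,0.2,-1],[0,0,0,0,0,0,-1]])

```text
time_s: 9.88
tcp_pos: [603.2, 104.7, 114.5]
orientation: [0.237, 0.945, -0.0, 0.226]
force: [-0.8, 0.1, -0.5]
opening: -0.1
gripper_force: 0.0
```

Run:
```python
from h import *
here(); need([-22,-54.5,126],-30);need([-22,-78,132],-10,frm=[-22,-54.5,126]);need([-22,-98.5,126],0,frm=[-22,-78,132]);need([-22,-114,114],0,frm=[-22,-98.5,126])
```

```text
carton-frame tcp [-20.1 -14.4  79.9] tcp [603.2 104.7 114.5] open -0.1 F [-0.8  0.1 -0.5] q [-0.9   0.78  0.63  1.96  0.63  0.36 -2.62] t 9.875
[-22, -54.5, 126] -30 d [-16.5 -42.2  41. ] |d| 61.1 turn [-0.4  0.3 -0.4] F [-0.8  0.1 -0.5] t 9.875
[-22, -78, 132] -10 d [  0.2 -23.6   5.4] |d| 24.3 turn [17.6  2.4  8.2] F [-0.8  0.1 -0.5] t 9.875
[-22, -98.5, 126] 0 d [  4.9 -20.1  -5.4] |d| 21.4 turn [26.6  3.4 12.4] F [-0.8  0.1 -0.5] t 9.875
[-22, -114, 114] 0 d [  6.8 -14.8 -10.9] |d| 19.6 turn [26.6  3.4 12.4] F [-0.8  0.1 -0.5] t 9.875
```

>>> move_arm(motion=[[0,0,0,-2.1,-5.3,5.2,-1],[0,0,0,-2.1,-5.3,5.2,-1],[0,0,0,-2.1,-5.3,5.2,-1],[0,0,0,-2.1,-5.3,5.2,-1],[0,0,0,-2.1,-5.3,5.2,-1],[0,0,0,-2.1,-5.3,5.2,-1],[0,0,0,-2.1,-5.3,5.2,-1],[0,0,0,-2.1,-5.3,5.2,-1]])

```text
time_s: 10.88
tcp_pos: [586.4, 58.7, 156.6]
orientation: [0.238, 0.945, -0.002, 0.226]
force: [-0.2, 0.0, -0.6]
opening: 0.1
gripper_force: 0.2
```

Run:
```python
from h import *
here(); need([-22,-78,132],-10)
```

```text
carton-frame tcp [-22.2 -58.2 127.3] tcp [586.4  58.7 156.6] open 0.1 F [-0.2  0.  -0.6] q [-0.88  0.67  0.66  2.03  0.67  0.36 -2.57] t 10.875
[-22, -78, 132] -10 d [  0.5 -19.9   4.3] |d| 20.4 turn [17.8  2.4  8.4] F [-0.2  0.  -0.6] t 10.875
```

>>> move_arm(motion=[[3.6,0.5,1.7,0,-4,0.9,-1],[3.6,0.5,1.7,0,-4,0.9,-1],[3.6,0.5,1.7,0,-4,0.9,-1],[3.6,0.5,1.7,0,-4,0.9,-1],[3.6,0.5,1.7,0,-4,0.9,-1],[3,0.4,1.4,1.6,-6.7,-1.8,-1],[3,0.4,1.4,1.6,-6.7,-1.8,-1],[3,0.4,1.4,1.6,-6.7,-1.8,-1],[0,0,0,1.7,-3.7,-2.7,-1],[0,0,0,1.7,-3.7,-2.7,-1],[0,0,0,1.7,-3.7,-2.7,-1],[0,0,0,1.7,-3.7,-2.7,-1]])

```text
time_s: 12.38
tcp_pos: [598.2, 5.8, 144.4]
orientation: [-0.015, 0.975, 0.058, 0.214]
force: [-0.6, -0.1, 0.4]
opening: -0.2
gripper_force: 0.1
```

Run:
```python
from h import *
here(); need([-22,-95,160],0);need([-120,-40,220],0)
```

```text
carton-frame tcp [ -22.2 -112.1  113.8] tcp [598.2   5.8 144.4] open -0.2 F [-0.6 -0.1  0.4] q [ 0.14  0.52 -0.24  2.05  0.5   0.17 -1.97] t 12.375
[-22, -95, 160] 0 d [-21.2  14.8  41.9] |d| 49.2 turn [-0.2 -0.3 -0.3] F [-0.6 -0.1  0.4] t 12.375
[-120, -40, 220] 0 d [-140.9   56.3   54.9] |d| 161.3 turn [-0.2 -0.3 -0.3] F [-0.6 -0.1  0.4] t 12.375
```

>>> move_arm(motion=[[0,0,0,-21,15,42,-1],[0,0,0,-25,-45,30,-1],[0,0,0,-25,-45,30,0],[0,0,0,-25,-45,30,0],[0,0,0,0,0,0,0],[0,0,0,0,0,0,0]])

```text
time_s: 13.12
tcp_pos: [504.8, -112.0, 273.5]
orientation: [-0.014, 0.975, 0.056, 0.214]
force: [-0.1, -0.4, -0.3]
opening: 42.8
gripper_force: 0.0
```

Run:
```python
from h import *
here()
f=grab("top")["frame"][105:215,160:320]; g=grab("scene")["frame"][180:320,210:350]
cv2.imwrite("pics/c4.png",np.hstack([cv2.resize(f,(480,330),interpolation=3),cv2.resize(g,(320,330),interpolation=3)]))
```

```text
carton-frame tcp [ -64.  -218.4  275.8] tcp [ 504.8 -112.   273.5] open 42.8 F [-0.1 -0.4 -0.3] q [ 0.9   0.28 -0.79  2.05  0.17  0.47 -1.42] t 13.125
```

View pics/c4.png

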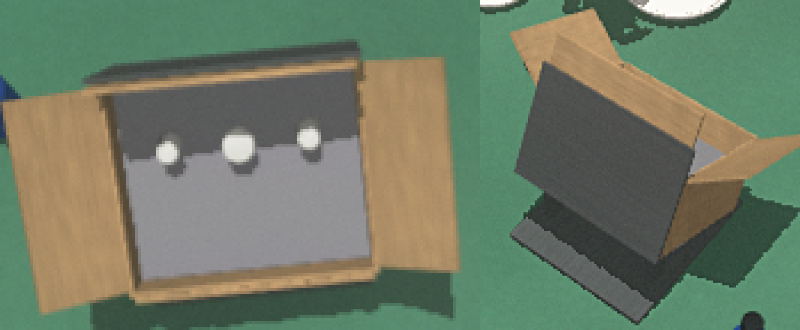

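Both flaps lie open. In full-image top-view pixels, the knob is at about (239.7,154) in the middle, with pins at (215.7,155.7) and (263,151). I'll measure the heads and refine the carton pose with them.

Run:
```python
from h import *
from scipy.optimize import least_squares
T=grab("top");S=grab("scene"); g=T["frame"].astype(int)
m=np.zeros(g.shape[:2],np.uint8); sub=g[135:175,200:280]; m[135:175,200:280]=((sub.min(2)>165))*255
B=[]
for c in cv2.findContours(m,0,1)[0]:
    a=cv2.contourArea(c)
    if a>15: (x,y),r=cv2.minEnclosingCircle(c); M=cv2.moments(c); B.append((M["m10"]/M["m00"],M["m01"]/M["m00"],r,a))
B.sort(); print(np.round(B,1).tolist())
# bias-free weighting by the bright-face centroid
heads=np.array([b[:2] for b in B])
tp=np.array([[188.0,134.0],[279.4,125.3],[204.5,205],[286.2,197.4]])
sp=np.array([[307.9,229.5],[243.9,194.4]])
def pose(p): return R.from_euler("ZY",[p[3],-np.radians(25)]).as_matrix(),p[:3]
def res(p):
    A,t=pose(p)
    C=np.array([[80,p[4],160],[80,-p[4],160],[-80,94,90],[-80,-94,90]],float); W=C@A.T+t
    H=np.array([[26,52,80],[26,0,80],[26,-52,80]])@A.T+t
    return np.r_[(proj(T,W)-tp).ravel(),(proj(S,W[:2])-sp).ravel(),3*(proj(T,H)-heads).ravel()]
r=least_squares(res,[650,126,50,0.1,92],loss="soft_l1"); print(r.x.round(3)); print(r.fun.reshape(-1,2).round(1).tolist())
J=r.jac; print("sd~",np.sqrt(np.diag(np.linalg.inv(J.T@J))).round(2))
A,t=pose(r.x); np.savez("carton.npz",A=A,t=t); print("head top",A@[26,0,80]+t)
o,d=ray(T,heads); 
for Z in (126,134,142): print(Z,onz(T,heads,Z).round(1).tolist(),np.linalg.norm(np.diff(onz(T,heads[[0,2]],Z),axis=0)).round(1))
print("dish",np.load("carton.npz")["t"])
```

```text
[[215.1, 155.4, 3.4, 29.0], [238.8, 153.8, 5.4, 68.5], [262.4, 150.8, 3.5, 29.0]]
[6.53435e+02 1.25993e+02 5.06570e+01 1.23000e-01 9.02100e+01]
[[-1.2, 1.9], [-1.1, 1.5], [-1.5, -0.1], [-0.2, -0.9], [-1.6, 0.0], [-0.8, -0.6], [0.6, 0.6], [0.0, -1.7], [-0.1, 0.2]]
sd~ [0.72 0.48 1.9  0.01 1.9 ]
head top [643.26687175 124.733441   134.14950864]
126 [[639.8, 178.4, 126.0], [644.5, 125.7, 126.0], [652.3, 73.6, 126.0]] 105.5
134 [[637.4, 176.9, 134.0], [642.0, 124.7, 134.0], [649.8, 73.1, 134.0]] 104.5
142 [[635.0, 175.4, 142.0], [639.6, 123.7, 142.0], [647.3, 72.6, 142.0]] 103.5
dish [653.43464248 125.99274941  50.65681087]
```

Run:
```python
from h import *
here(); need([26,0,200]); need([26,0,90],frm=[26,0,200]); need([26,0,60],frm=[26,0,90])
```

```text
carton-frame tcp [ -65.3 -214.9  275.9] tcp [ 505.4 -108.9  273.2] open 42.8 F [-0.5 -0.2 -0.5] q [ 0.89  0.29 -0.79  2.05  0.17  0.48 -1.42] t 13.325
[26, 0, 200] 0 d [ 87.5 227.4 -30.3] |d| 245.5 turn [-0.2 -0.3  0.1] F [-0.5 -0.2 -0.5] t 13.325
[26, 0, 90] 0 d [ 46.1   5.7 -99.7] |d| 110.0 turn [-0.2 -0.3  0.1] F [-0.5 -0.2 -0.5] t 13.325
[26, 0, 60] 0 d [ 12.6   1.6 -27.2] |d| 30.0 turn [-0.2 -0.3  0.1] F [-0.5 -0.2 -0.5] t 13.325
```

>>> move_arm(motion=[[-0.2,-0.3,0.1,17,45,0,0],[0,0,0,17,45,0,0],[0,0,0,17,45,0,0],[0,0,0,18,46,0,0],[0,0,0,18,46,-30,0],[0,0,0,0,0,0,0],[0,0,0,15,2,-33,0],[0,0,0,15,2,-33,0],[0,0,0,0,0,0,0],[0,0,0,0,0,0,0]])

```text
time_s: 14.58
tcp_pos: [621.9, 120.1, 178.4]
orientation: [-0.013, 0.974, 0.058, 0.216]
force: [0.2, 0.3, -0.1]
opening: 43.0
gripper_force: 0.0
```

Run:
```python
from h import *
here(); need([26,0,95]); need([26,0,60])
```

```text
carton-frame tcp [ 25.   -2.  129.3] tcp [621.9 120.1 178.4] open 43.0 F [ 0.2  0.3 -0.1] q [-0.04  0.51 -0.32  1.93  0.69  0.35 -2.34] t 14.575
[26, 0, 95] 0 d [ 15.1   3.8 -30.7] |d| 34.4 turn [-0.   0.   0.2] F [ 0.2  0.3 -0.1] t 14.575
[26, 0, 60] 0 d [ 29.8   5.7 -62.4] |d| 69.4 turn [-0.   0.   0.2] F [ 0.2  0.3 -0.1] t 14.575
```

>>> move_arm(motion=[[0,0,0,8,2,-16,0],[0,0,0,7,1.8,-15,0],[0,0,0,4.5,0.6,-9.7,0],[0,0,0,4.5,0.6,-9.7,0],[0,0,0,2,0.3,-4.5,0],[0,0,0,2,0.3,-4.5,0],[0,0,0,1.3,0.2,-2.7,0],[0,0,0,0,0,0,0],[0,0,0,0,0,0,0]])

```text
time_s: 15.7
tcp_pos: [651.4, 125.1, 115.8]
orientation: [-0.013, 0.975, 0.057, 0.216]
force: [0.1, -0.2, -0.0]
opening: 42.9
gripper_force: 0.0
```

Run:
```python
from h import *
here(); need([26,0,60])
```

```text
carton-frame tcp [25.6 -0.6 60. ] tcp [651.4 125.1 115.8] open 42.9 F [ 0.1 -0.2 -0. ] q [-0.13  0.64 -0.18  1.91  0.77  0.23 -2.43] t 15.7
[26, 0, 60] 0 d [0.3 0.6 0.2] |d| 0.7 turn [-0.   0.   0.3] F [ 0.1 -0.2 -0. ] t 15.7
```

>>> move_arm(motion=[[0,0,0,0,0.5,0,-0.5],[0,0,0,0,0,0,-1],[0,0,0,0,0,0,-1],[0,0,0,0,0,0,-1],[0,0,0,0,0,0,-1]], force=40)

```text
time_s: 16.32
tcp_pos: [651.4, 125.7, 115.8]
orientation: [-0.013, 0.975, 0.057, 0.216]
force: [-1.3, -0.6, 3.8]
opening: 21.6
gripper_force: 39.1
```

>>> move_arm(motion=[[0,0,0,-1.7,-0.2,3.6,-1],[0,0,0,-3.3,-0.4,7.2,-1],[0,0,0,-3.3,-0.4,7.2,-1],[0,0,0,-4.2,-0.5,9.1,-1],[0,0,0,-8.4,-1,18.2,-1],[0,0,0,-12.6,-1.5,27,-1],[0,0,0,-16.8,-2,36,-1],[0,0,0,0,0,0,-1]])

```text
time_s: 17.32
tcp_pos: [601.5, 120.2, 227.5]
orientation: [-0.013, 0.974, 0.057, 0.219]
force: [0.8, 0.4, -0.4]
opening: 21.2
gripper_force: 39.1
```

Run:
```python
from h import *
here(); need([506,-284,250],world=True,pitch=0)
T=grab("top");S=grab("scene")
p=robot.sense()["tcp_pos"]; u=proj(S,p)[0].astype(int); v=proj(T,p)[0].astype(int); print(u,v)
def crop(f,c,h): x=max(0,c[0]-h);y=max(0,c[1]-h); return cv2.resize(f["frame"][y:y+2*h,x:x+2*h],(400,400),interpolation=3)
cv2.imwrite("pics/c5.png",np.hstack([crop(S,u,35),crop(T,v,60)]))
```

```text
carton-frame tcp [ 27.4   0.6 182.4] tcp [601.5 120.2 227.5] open 21.2 F [ 0.8  0.4 -0.4] q [ 0.04  0.43 -0.42  1.93  0.61  0.45 -2.27] t 17.325
[506, -284, 250] 0 d [ -95.5 -404.2   22.5] |d| 415.9 turn [-3.1 25.2  0.3] F [ 0.8  0.4 -0.4] t 17.325
[288 198] [235 160]
```

View pics/c5.png

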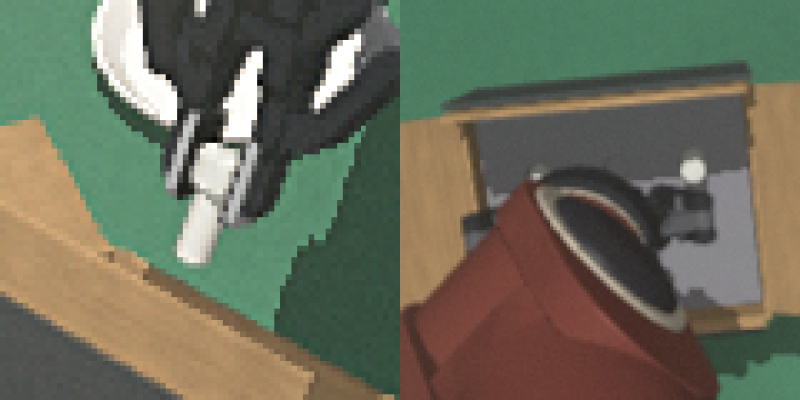

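>>> move_arm(motion=[[0,0,0,-10,0,55,-1],[0,0,0,-5,-20,30,-1],[-0.3,2.8,0,-9,-43,0,-1],[-0.3,2.8,0,-9,-43,0,-1],[-0.3,2.8,0,-9,-43,0,-1],[-0.3,2.8,0,-9,-43,0,-1],[-0.3,2.8,0,-9,-43,0,-1],[-0.3,2.8,0,-9,-43,0,-1],[-0.3,2.8,0,-9,-43,0,-1],[-0.4,2.8,0,-9,-43,-50,-1],[-0.6,2.8,0.3,-9,-40,-50,-1],[0,0,0,0,0,0,-1]])

```text
time_s: 18.92
tcp_pos: [501.4, -284.1, 206.8]
orientation: [-0.001, 0.998, 0.058, -0.01]
force: [-0.1, -0.2, 0.3]
opening: 21.3
gripper_force: 39.3
```

Run:
```python
from h import *
here(); need([506,-284,120],world=True,pitch=0)
```

```text
carton-frame tcp [-116.4 -388.3  226.5] tcp [ 501.4 -284.1  206.8] open 21.3 F [-0.1 -0.2  0.3] q [ 0.81  0.58 -0.54  1.65  0.34  1.02 -1.3 ] t 18.925
[506, -284, 120] 0 d [  4.6   0.1 -86.8] |d| 86.9 turn [-0.  -1.1  0.5] F [-0.1 -0.2  0.3] t 18.925
```

>>> move_arm(motion=[[0,-1.1,0.5,5,0,-50,-1],[0,0,0,0,0,-55,-1],[0,0,0,0,0,-10,-1],[0,0,0,0,0,0,-1],[0,0,0,0,0,0,-1]])

```text
time_s: 19.55
tcp_pos: [512.8, -280.7, 100.9]
orientation: [0.003, 0.998, 0.065, 0.008]
force: [0.5, 1.1, -0.1]
opening: 21.6
gripper_force: 39.3
```

Run:
```python
from h import *
here(); need([506,-284,40],world=True,pitch=0)
S=grab("scene"); p=robot.sense()["tcp_pos"]; u=proj(S,p)[0]; print("tcp px",u,"dish px",proj(S,[506,-284,16]))
for z in (40,50,60,65,70,75): print(z,proj(S,[p[0],p[1],z]).round(1))
x,y=int(u[0])-45,int(u[1])-35; print("crop origin",x,y)
cv2.imwrite("pics/c6.png",cv2.resize(S["frame"][y:y+75,x:x+100],(800,600),interpolation=3))
```

```text
carton-frame tcp [-150.5 -386.3  125.7] tcp [ 512.8 -280.7  100.9] open 21.6 F [ 0.5  1.1 -0.1] q [ 0.76  0.71 -0.48  1.77  0.44  0.76 -1.38] t 19.55
[506, -284, 40] 0 d [ -6.8  -3.3 -60.9] |d| 61.4 turn [ 0.3  1.  -0.4] F [ 0.5  1.1 -0.1] t 19.55
tcp px [211.88480343 147.9969214 ] dish px [[214.98301078 168.09844849]]
40 [[213.4 163.6]]
50 [[213.2 161.1]]
60 [[212.9 158.6]]
65 [[212.8 157.3]]
70 [[212.7 156. ]]
75 [[212.6 154.7]]
crop origin 166 112
```

View pics/c6.png

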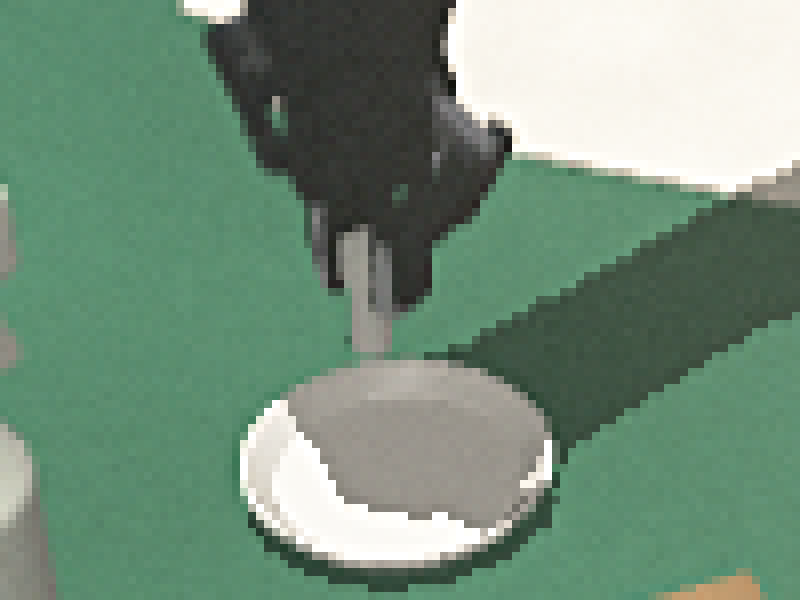

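The knob hangs plumb in the tips. Its foot is at crop (370,357), full image (212,156), so about 74 mm high. I expected 75. The dish below is centred at full-image (215.5,170). Lowering.

>>> move_arm(motion=[[0.3,1,-0.4,-5,-2,-20,-1],[0,0,0,0,0,-20,-1],[0,0,0,0,0,-15,-1],[0,0,0,0,0,-5,-1],[0,0,0,0,0,0,-1],[0,0,0,0,0,0,-1]])

```text
time_s: 20.35
tcp_pos: [506.4, -282.6, 39.1]
orientation: [-0.001, 0.998, 0.062, -0.002]
force: [-0.2, 0.3, -0.4]
opening: 21.4
gripper_force: 39.3
```

Run:
```python
from h import *
here(); need([508,-283,31],world=True,pitch=0)
```

```text
carton-frame tcp [-182.6 -387.4   72.4] tcp [ 506.4 -282.6   39.1] open 21.4 F [-0.2  0.3 -0.4] q [ 0.73  0.79 -0.42  1.8   0.49  0.66 -1.43] t 20.35
[508, -283, 31] 0 d [ 1.6 -0.4 -8.1] |d| 8.3 turn [-0.1 -0.2 -0. ] F [-0.2  0.3 -0.4] t 20.35
```

>>> move_arm(motion=[[0,0,0,0,0,-2,-1],[0,0,0,0,0,-2,-1],[0,0,0,0,0,-1.5,-1],[0,0,0,0,0,-1,-1],[0,0,0,0,0,0,-1]])

```text
time_s: 20.98
tcp_pos: [505.8, -282.4, 31.9]
orientation: [-0.002, 0.998, 0.062, -0.002]
force: [0.6, 0.7, -1.2]
opening: 21.3
gripper_force: 39.3
```

>>> move_arm(motion=[[0,0,0,0,0,-1,-1],[0,0,0,0,0,0,-1],[0,0,0,0,0,0,-1]])

```text
time_s: 21.35
tcp_pos: [505.9, -282.4, 31.0]
orientation: [-0.001, 0.998, 0.062, -0.002]
force: [-0.7, 0.4, 0.6]
opening: 21.4
gripper_force: 39.3
```

>>> move_arm(motion=[[0,0,0,0,0,-1,-1],[0,0,0,0,0,0,-1],[0,0,0,0,0,0,-1]])

```text
time_s: 21.72
tcp_pos: [505.8, -282.4, 30.0]
orientation: [-0.001, 0.998, 0.062, -0.002]
force: [0.9, -0.3, -0.2]
opening: 21.3
gripper_force: 39.3
```

>>> move_arm(motion=[[0,0,0,0,0,-1,-1],[0,0,0,0,0,0,-1],[0,0,0,0,0,0,-1]])

```text
time_s: 22.1
tcp_pos: [505.8, -282.4, 29.0]
orientation: [-0.001, 0.998, 0.062, -0.002]
force: [-0.7, -0.4, 0.8]
opening: 21.2
gripper_force: 39.3
```

>>> move_arm(motion=[[0,0,0,0,0,-0.7,-1],[0,0,0,0,0,0,-1],[0,0,0,0,0,-0.7,-1],[0,0,0,0,0,0,-1],[0,0,0,0,0,0,-1]])

```text
time_s: 22.72
tcp_pos: [505.9, -282.4, 27.6]
orientation: [-0.001, 0.998, 0.062, -0.002]
force: [-0.1, 0.5, 0.5]
opening: 21.3
gripper_force: 39.3
```

>>> move_arm(motion=[[0,0,0,0,0,-0.7,-1],[0,0,0,0,0,0,-1],[0,0,0,0,0,-0.7,-1],[0,0,0,0,0,0,-1],[0,0,0,0,0,0,-1]])

```text
time_s: 23.35
tcp_pos: [506.6, -282.4, 27.3]
orientation: [-0.001, 0.998, 0.062, -0.002]
force: [-2.2, -0.1, 7.3]
opening: 21.7
gripper_force: 40.0
```

Run:
```python
from h import *
here()
S=grab("scene")
cv2.imwrite("pics/c7.png",cv2.resize(S["frame"][130:190,180:260],(800,600),interpolation=3))
```

```text
carton-frame tcp [-187.5 -387.3   61.7] tcp [ 506.6 -282.4   27.3] open 21.7 F [-2.2 -0.1  7.3] q [ 0.72  0.81 -0.41  1.8   0.51  0.64 -1.44] t 23.35
```

View pics/c7.png

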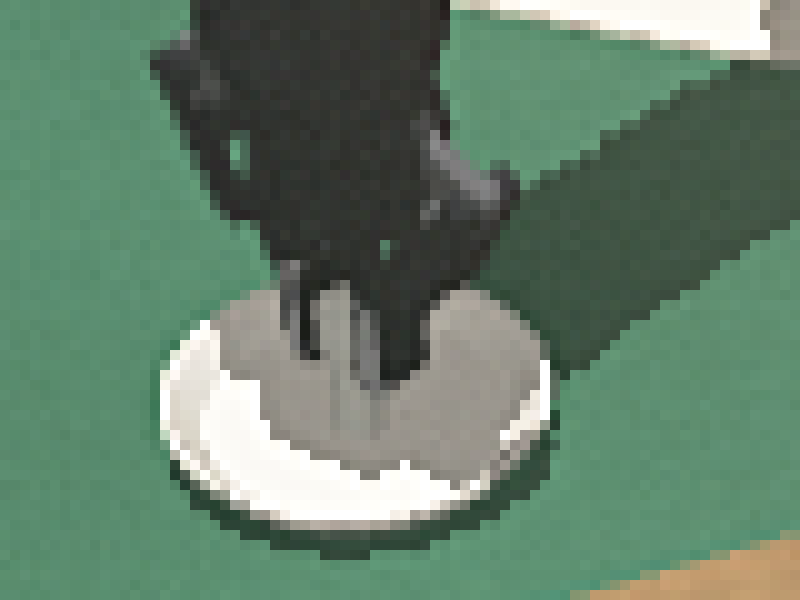

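The foot touches the dish floor: 7 N at TCP z = 27.3, with the stem base at crop (355,440), well inside the floor. Ease, release, rise.

>>> move_arm(motion=[[0,0,0,0,0,0.4,-1],[0,0,0,0,0,0,-0.4],[0,0,0,0,0,0,-0.2],[0,0,0,0,0,0,0.1],[0,0,0,0,0,0,0.1],[0,0,0,0,0,0,0.1],[0,0,0,0,0,5,0.1],[0,0,0,0,0,15,0.1],[0,0,0,0,0,40,0.1],[0,0,0,0,0,60,0.1],[0,0,0,-30,20,50,0.1],[0,0,0,0,0,0,0.1]], force=20)

```text
time_s: 24.9
tcp_pos: [477.1, -261.6, 202.0]
orientation: [0.001, 0.998, 0.063, 0.001]
force: [0.7, -0.1, -0.9]
opening: 47.1
gripper_force: 0.0
```

>>> move_arm(motion=[[0,0,0,-40,40,20,0.1],[0,0,0,-20,55,10,0.1],[0,0,0,0,55,0,0.1],[0,0,0,0,55,0,0.1],[0,0,0,0,0,0,0.1],[0,0,0,0,0,0,0.1]])

```text
time_s: 25.65
tcp_pos: [415.8, -58.1, 226.4]
orientation: [-0.001, 0.998, 0.062, -0.003]
force: [0.2, -0.4, -0.0]
opening: 47.1
gripper_force: 0.0
```

Run:
```python
from h import *
here()
S=grab("scene");T=grab("top")
a=cv2.resize(S["frame"][130:190,180:260],(400,300),interpolation=3)
b=cv2.resize(S["frame"][180:300,200:360],(400,300),interpolation=3)
c=cv2.resize(T["frame"][100:250,160:440],(560,300),interpolation=3)
c2=cv2.resize(T["frame"][195:255,380:440],(240,300),interpolation=3)
cv2.imwrite("pics/c8.png",np.vstack([np.hstack([a,b]),np.hstack([c,c2])]))
```

```text
carton-frame tcp [-160.  -153.5  268.5] tcp [415.8 -58.1 226.4] open 47.1 F [ 0.2 -0.4 -0. ] q [ 0.59  0.33 -0.65  2.03  0.26  0.87 -1.65] t 25.65
```

View pics/c8.png

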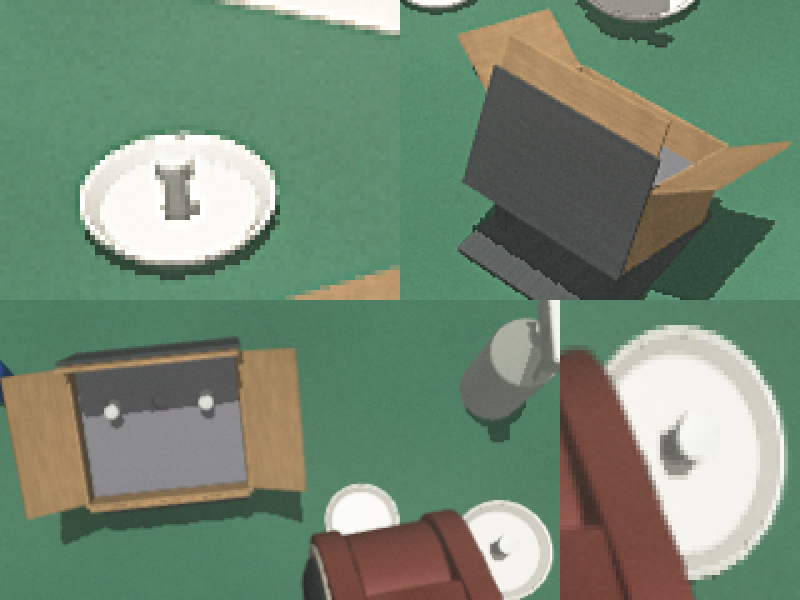

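The knob stands upright near the dish centre (top-left panel at (177,190)). Both flaps are still open and the two pins remain in their pockets, at (112,411) and (206,402) in the bottom-left panel. The gripper touches nothing, so I'm handing in.

```bash
python3 -c "
from workcell import robot
print(robot.hand_in())"
```

```text
the job is handed in; nothing more can be done
None
```

Job handed in at about 26 s of the allowed 72 s: both flaps are swung well past upright, the wide-headed knob stands upright in the middle-sized dish, and the two pins are still in their pockets.

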